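Make a fuel pump kit ready for the shelf

ROBOT

A 6-joint arm with a two-finger parallel gripper is mounted at the origin on the work surface. World frame = base frame: x ahead of the robot, y to its left, z up, the work surface at z = 0. Lengths are in mm, angles in rad, forces in N, time in s.
With the tool pointing down it reaches from about 375 to 750 mm from the base axis. Payload 9 kg.
Tool frame: the origin (TCP) lies on the centre line of the jaws, within the pads' length; the fingertips stand 17 mm ahead of it and the grasp point (between the pads) lies 2 mm behind it; z points along the fingers, y is the line along which they close (so a half turn about z gives the same grasp; the last joint's range is limited). The gripper opens to 85 mm and grips with 20 to 120 N. Pads are 22 mm wide; open, the fingers measure 114 mm over their backs; the gripper's body (76 mm by 85 mm) begins 54 mm behind the grasp point. The pads swing forward as they close: fully open they stand 13 mm farther back than shut.
Start: joints at [-1.332, 0.104, 0.097, 1.564, 0, 1.353], TCP at [264.661, -538.507, 248.331] pointing down, gripper open.
Joint ranges: [-2.99, 2.99], [-0.84, 1.86], [-1.1, 1.16], [-1.84, 2.11], [-1.51, 1.56], [-3.14, 3.14]. Speed limits (rad/s): [2.22, 2.22, 2.57, 3.14, 3.14, 3.14].

INTERFACE

Orientations are given as a rotation vector (axis times angle).
In Python, from plant import r gives the robot as it stands.
- The arm moves only by the tool drive_tool, never from a script. Its argument "plan" is a list of rows, each an object with "linear": the shift along the world's x, y, z each as a share of 40 cm, from -1 to 1, a list of three; "angular": the turn, a rotation vector about the world's x, y, z each as a share of 180 degrees, from -1 to 1, a list of three; "hand": the gripper command: -1 is shut, 1 is fully open, values between are in proportion. A call has 1 to 20 rows; each row shifts and turns the commanded pose from where the row before left it; what a row does not reach is not made up. A row lasts 1/10 s, in which the tool goes at most 50 mm and 8.59 degrees, less where a joint would pass 70% of its speed; a pose out of reach is approached as far as the arm can. A call with a number of a shift or a turn outside -1 to 1 is refused whole. A call with a gripper value outside its range is refused whole. The fingers move at their own pace and stop on an object; the grip force is fixed at half the most. Time passes only in rows, so rows that do not move let the fingers close. It gives the time, the measured TCP pose, the force, the opening and the grip force at its end, in the units of the state.
- r.get_state(): the state, without advancing time (a new reading comes with each control period).
- r.get_image(name): name is "scene" or "top" or "wrist"; returns a dict with "frame" (400x640x3 uint8, blue, green, red), "fovy" (degrees; the focal length in pixels is half the picture's height over the tangent of half this angle, whatever the lens; pixels are square), "cx", "cy" (the principal point, pixels), "k1" (the pictures are not rectified: a ray, as slopes to the right and down, at radius r is drawn at 1 + k1 r^2 times it, then the intrinsics apply), "pose" (4x4, takes a point from camera to world coordinates); the wrist camera has in their place "mount" (4x4, takes a point from camera to tool coordinates, whose origin is the TCP and whose axes are the flange's). Camera axes: x right, y down, z forward; pixel columns grow to the right and rows downward; lengths in mm; the calibration is good to about 2 mm. A picture is of the moment at which its call begins: read the wrist's pose just before it. There is no depth.
- r.sign_off(): hands the job in; it is judged then, once.
The state is a dict: "t": time; "joint_positions": joint angles; "qvel": joint speeds; "joint_efforts": joint torques, N m; "ee_pos": TCP position; "eef_rot": TCP orientation; "contact_force": force on the tool from outside, world axes, zero at the start; "moment": the same for the moment, N m; "width": finger opening in mm; "gripper_force": force on a finger pad.
Only numpy, scipy, OpenCV 4.12 (cv2) and the standard library are available. Lean on these libraries where they do the work, as an engineer would, in place of code of your own. Each camera call takes 0.05 s, during which the arm holds its last target. There are 200 camera calls.

TASK

Make this fuel pump kit ready for the storeroom shelf. First push the pump's stop lever right down onto its stop, and only after that press the three blanking caps on the pump's outlets fully home (moving the lever on sealed outlets would blow the caps off). Stand every top-heavy drive shaft and the tin of bolts upright in the tray beside the pump, with each shaft's end cap and the tin's lid pressed fully home; never let a shaft tip over, and leave the other loose parts on the bench where they are.

Things in the scene. Friction and masses are not known exactly. Their poses are not given: they have to be found in the camera images.
- tray: flat grey sheet-steel kit tray, fixed to the bench, 320 mm (its x) by 380 mm (its y), rim 28 mm high, wall and floor 5 mm thick. Origin: centre of its underside; x points away from the robot, y to the robot's left, z up. The fuel pump is fixed in its far half; the near half (x from -150 to about -20 mm) is free for the shafts and the tin
- pump: aluminium three-cylinder in-line fuel pump fixed in the tray's far half. Origin: centre of its underside, on the tray floor; z up, x away from the robot. Its length runs along y, from -115 mm (governor housing, 84 mm wide, 104 high) to +132 mm (drive stub); main body 66 mm wide, 94 high, three capped outlets upright on it in a row along y. Stop lever on the -x side at the -y end
- outlet1_top (a point): centre of the top face of the black plastic blanking cap (25 mm across, 22 mm high) on the pump's upright outlet 1 of 3, counted from the governor; the outlets are 40 mm apart. The point moves down with the cap: 123 mm above the pump's origin when home
- outlet2_top (a point): centre of the top face of the black plastic blanking cap (25 mm across, 22 mm high) on the pump's upright outlet 2 of 3, counted from the governor; the outlets are 40 mm apart. The point moves down with the cap: 123 mm above the pump's origin when home
- outlet3_top (a point): centre of the top face of the black plastic blanking cap (25 mm across, 22 mm high) on the pump's upright outlet 3 of 3, counted from the governor; the outlets are 40 mm apart. The point moves down with the cap: 123 mm above the pump's origin when home
- outlet1 (a joint): how far the cap of outlet 1 stands proud, m: 0 fully home on its stop, up to 0.007; stiff push fit, slides at about 7 N and stays where it is left
- outlet2 (a joint): how far the cap of outlet 2 stands proud, m: 0 fully home on its stop, up to 0.007; stiff push fit, slides at about 7 N and stays where it is left
- outlet3 (a joint): how far the cap of outlet 3 stands proud, m: 0 fully home on its stop, up to 0.007; stiff push fit, slides at about 7 N and stays where it is left
- stop_ball (a point): centre of the black ball, 18 mm across, on the end of the pump's small stop lever: a 10 mm thick steel arm, 56 mm from pivot to ball, on the side of the governor housing. Its pivot is at x -64, y -85, z 84 mm in the pump's frame; the arm points along the pump's -y and swings up and down in the plane normal to the pump's x
- stop (a joint): angle of the stop lever, rad: 0 is fully raised (40 degrees above level, engine running), 0.7 is level, 1.2 is right down on its end stop (29 degrees below level, stop position). Friction: moves at about 4 N at the ball and stays where it is left
- shaft1_gear (a point): gear centre of loose upright drive shaft 1 of at most 3 (2 or 3 are present, else None): 0.55 kg, z up, top-heavy, tips at 13 degrees. Upwards: brass foot 44 mm across, 8 thick; stem 20 mm thick; steel gear 54 mm across, 24 high, this point 130 mm above the foot's underside; black plastic cap 22 mm across, its top 32 mm above this point when home. Grip it by the gear; the stem lies below its centre of mass
- shaft2_gear (a point): gear centre of loose upright drive shaft 2 of at most 3 (2 or 3 are present, else None): 0.55 kg, z up, top-heavy, tips at 13 degrees. Upwards: brass foot 44 mm across, 8 thick; stem 20 mm thick; steel gear 54 mm across, 24 high, this point 130 mm above the foot's underside; black plastic cap 22 mm across, its top 32 mm above this point when home. Grip it by the gear; the stem lies below its centre of mass
- shaft3_gear (a point): gear centre of loose upright drive shaft 3 of at most 3 (2 or 3 are present, else None): 0.55 kg, z up, top-heavy, tips at 13 degrees. Upwards: brass foot 44 mm across, 8 thick; stem 20 mm thick; steel gear 54 mm across, 24 high, this point 130 mm above the foot's underside; black plastic cap 22 mm across, its top 32 mm above this point when home. Grip it by the gear; the stem lies below its centre of mass
- shaft1_cap (a joint): how far the plastic end cap of shaft 1 stands proud, m: 0 fully home, up to 0.007; push fit, slides at about 7 N and stays; None if the shaft is absent
- shaft2_cap (a joint): how far the plastic end cap of shaft 2 stands proud, m: 0 fully home, up to 0.007; push fit, slides at about 7 N and stays; None if the shaft is absent
- shaft3_cap (a joint): how far the plastic end cap of shaft 3 stands proud, m: 0 fully home, up to 0.007; push fit, slides at about 7 N and stays; None if the shaft is absent
- tin_mid (a point): centre, half-way up, of the loose round metal tin of coupling bolts: 56 mm across, rim 46 mm high, 0.24 kg, z up. A flat press-in lid 48 mm across sits in its mouth: the lid's top is 25 mm above this point when home, up to 6 mm more when proud
- tin_lid (a joint): how far the tin's lid stands proud, m: 0 fully home, up to 0.006; slides at about 8 N and stays
- bearing: bystander: small bearing ring, 42 mm across, 14 mm high, loose among the shafts; origin under its centre
- bush: bystander: copper bush 38 mm across, 28 mm high; origin under its centre
- conrod: bystander: small connecting rod about 120 mm long, lying, 18 mm high; origin under its big eye
There are look-alikes about, which are no part of the job. Leave any blue look-alike of the part that bears shaft1_gear alone.

How it is judged (in metres and radians):
On the way, in this order (a step that is already met when the one before it is completed fails the run):
1. the pump's stop lever is pushed right down (within 7 degrees of its end stop) (value of joint stop above 1.08 rad), for 0.2 s.
2. after that, the three outlet caps are all pressed home (within 1.5 mm), the lever still down (value of joint each of outlet1, outlet2, outlet3 below 0.0015 m and value of joint stop above 1.08 rad), for 0.2 s.
At the end, for the whole second after the job is handed in: The stop lever is down within 7 degrees of its end stop; the three outlet caps, every shaft's end cap and the tin's lid are within 1.5 mm of fully home; every shaft and the tin stand on the tray floor inside its rim, upright within 4.5 degrees (all of step 2 and x of shaft1_gear in the frame of tray between -0.15 and 0.15 m and y of shaft1_gear in the frame of tray between -0.18 and 0.18 m and height (world z) of shaft1_gear between 0.13 and 0.141 m and angle between each of shaft1_gear, shaft2_gear, shaft3_gear, tin_mid's own z axis and vertical below 0.08 rad and value of joint each of shaft1_cap, shaft2_cap, shaft3_cap, tin_lid below 0.0015 m and x of shaft2_gear in the frame of tray between -0.15 and 0.15 m and y of shaft2_gear in the frame of tray between -0.18 and 0.18 m and height (world z) of shaft2_gear between 0.13 and 0.141 m and x of shaft3_gear in the frame of tray between -0.15 and 0.15 m and y of shaft3_gear in the frame of tray between -0.18 and 0.18 m and height (world z) of shaft3_gear between 0.13 and 0.141 m and x of tin_mid in the frame of tray between -0.15 and 0.15 m and y of tin_mid in the frame of tray between -0.18 and 0.18 m and height (world z) of tin_mid between 0.023 and 0.034 m); the robot touches nothing.
It fails at once if a drive shaft tips over (angle between any of shaft1_gear, shaft2_gear, shaft3_gear's own z axis and vertical above 0.7 rad).
It fails at once if a bystander is pushed more than 5 cm from its place (distance of any of bearing, bush, conrod from where it was at the start of the episode above 0.05 m).
Of shaft1, shaft2, shaft3 only 2 to 3 are there at a start; the rules pass over those that are not, and their reading is None.
At some moment in a run one of tin may be knocked a few centimetres aside while the robot is not near it.
It also fails if it takes over 200 s, if anything falls off the work surface, if the arm or the gripper's body presses on something with over 40 N, if the wrist force passes 120 N, or if a joint passes its speed limit or range.

## Working session

There is one attempt and no reset: what is moved stays moved. The work goes in short steps, Python scripts to look and compute and a tool call to move; the robot and the scene stay as the last step left them, time stands still between calls to the robot, and variables do not carry over. Pictures are saved under pics/ and viewed, at most 14 in all, crops included, and the job is handed in when it is done.

Besides the shell and the picture viewer there is one more tool, called after "Emit:" by a JSON object that holds its "api" and its "payload", one argument or row to a line. drive_tool: Moves the arm, as the interface text tells. Shift numbers are shares of 40 cm and turn numbers shares of 180 degrees, none past 1 either way. Its arguments: {"type":"object","properties":{"plan":{"type":"array"}},"required":["plan"]}

```bash
ls; mkdir -p pics; cat > h.py <<'E'
import numpy as np, cv2, pickle
from scipy.spatial.transform import Rotation as R
def grab(r,name,fn):
    s=r.get_state(); im=r.get_image(name); im=dict(im)
    if 'mount' in im:
        T=np.eye(4);T[:3,:3]=R.from_rotvec(s['eef_rot']).as_matrix();T[:3,3]=s['ee_pos'];im['pose']=T@np.array(im['mount'])
    cv2.imwrite(f'pics/{fn}.png',im['frame']); pickle.dump(im,open(f'pics/{fn}.pkl','wb')); return im
def load(fn): return pickle.load(open(f'pics/{fn}.pkl','rb'))
def ray(im,u,v):
    f=im['frame'].shape[0]/2/np.tan(np.radians(im['fovy'])/2)
    d=np.array([(u-im['cx'])/f,(v-im['cy'])/f]);p=d.copy()
    for _ in range(30): p=d/(1+im['k1']*(p@p))
    P=np.array(im['pose']);return P[:3,3],P[:3,:3]@np.array([p[0],p[1],1])
def onz(im,u,v,z):
    o,d=ray(im,u,v);return o+d*(z-o[2])/d[2]
def proj(im,X):
    f=im['frame'].shape[0]/2/np.tan(np.radians(im['fovy'])/2)
    P=np.array(im['pose']);c=P[:3,:3].T@(np.array(X,float)-P[:3,3]);p=c[:2]/c[2];p=p*(1+im['k1']*(p@p))
    return p*f+[im['cx'],im['cy']]
def tri(*obs):
    A=0;b=0
    for im,u,v in obs:
        o,d=ray(im,u,v);d=d/np.linalg.norm(d);M=np.eye(3)-np.outer(d,d);A=A+M;b=b+M@o
    return np.linalg.solve(A,b)
E
python3 - <<'E'
from plant import r
from h import *
for n in ('scene','top'):
    im=grab(r,n,n+'0');print(n,im['fovy'],im['k1'],np.round(im['pose'],3).tolist())
im=grab(r,'wrist','wrist0');print(np.round(im['mount'],2).tolist(),im['fovy'])
print(r.get_state())
E
```

```text
pics
scene 54.645992524207024 -0.021322610456247486 [[0.825, 0.421, -0.377, 927.886], [0.565, -0.632, 0.531, -462.904], [-0.015, -0.651, -0.759, 817.97], [0.0, 0.0, 0.0, 1.0]]
top 54.40090721612603 -0.07978845988549292 [[-0.018, -0.997, 0.081, 498.251], [-1.0, 0.02, 0.013, 28.768], [-0.015, -0.081, -0.997, 1057.28], [0.0, 0.0, 0.0, 1.0]]
[[0.0, -0.96, -0.29, 74.08], [1.0, 0.0, 0.0, -0.54], [-0.0, -0.29, 0.96, -126.92], [0.0, 0.0, 0.0, 1.0]] 68.53778214253853
{'t': 0.15, 'joint_positions': array([-1.33170160e+00,  1.04573031e-01,  9.66824431e-02,  1.56383900e+00,
        1.61618916e-05,  1.35311476e+00]), 'qvel': array([-0.00042958, -0.00174792,  0.00321694,  0.00041222, -0.00056721,
       -0.0024203 ]), 'joint_efforts': array([ 3.55472170e-03, -5.57354307e+01,  5.04009533e+01,  1.23944320e-02,
       -2.19177409e-04,  6.56151528e-06]), 'ee_pos': array([ 264.60895394, -538.27891149,  247.71354541]), 'eef_rot': array([-3.05910451e+00, -7.11069797e-01, -9.68751194e-06]), 'contact_force': array([-0.10105684, -0.43615211,  0.81337093]), 'moment': array([ 0.01746485,  0.02643268, -0.03114662]), 'gripper_force': 0.0, 'width': 85.86323442105932}
```

View pics/scene0.png

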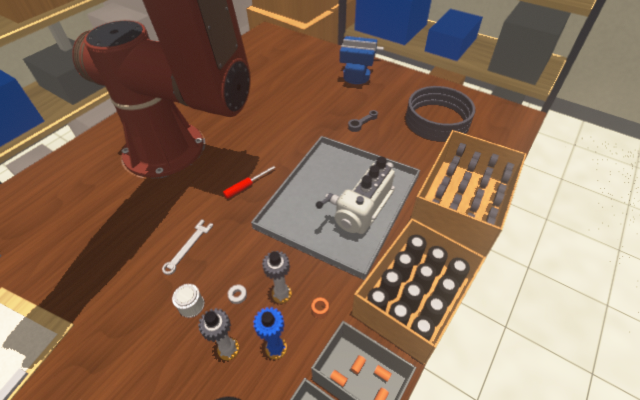

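View pics/top0.png

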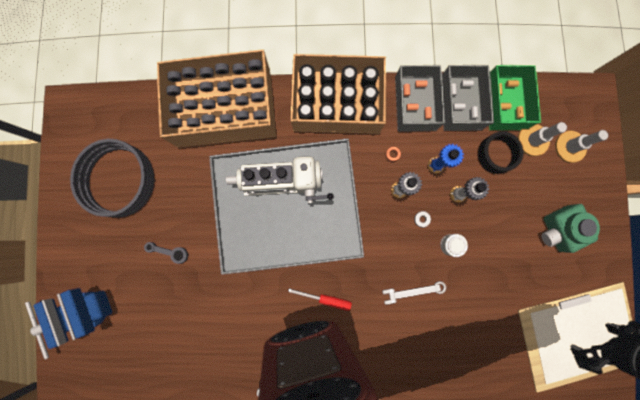

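The scene shows two grey-geared shafts with black caps: top view (410,183) and (477,188), scene view (276,263) and (214,322). A blue shaft stands at top (451,155), scene (268,322). The tin is at top (455,245), scene (187,298), and the tray and pump are at top (285,205).

Possible mix-ups:
- **Shafts:** grey (410,183) and grey (477,188) are wanted. Blue (451,155) is the look-alike, and the orange stands (545,135) and (580,145) are not shafts.
- **Tin:** white (455,245) is wanted. The bottles in the box at (340,90) are not it.

I'll check the choice in one close crop.

```bash
python3 - <<'E'
from h import *
t=load('top0')['frame'];s=load('scene0')['frame']
a=cv2.resize(t[135:265,370:500],(400,400),interpolation=2) # x3.077
b=cv2.resize(t[150:220,220:350],None,fx=400/130,fy=400/130,interpolation=2)
c=cv2.resize(s[150:250,305:405],(400,400),interpolation=2) # x4
d=cv2.resize(s[240:365,165:305],(400,357),interpolation=2)
m=np.zeros((600,800,3),np.uint8)
m[:400,:400]=a;m[:400,400:]=c
m[400:,:370]=b[:200,:370]
m[400:,400:]=d[157-0:357] 
cv2.imwrite('pics/m1.png',m)
E
```

```text
(no output)
```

View pics/m1.png

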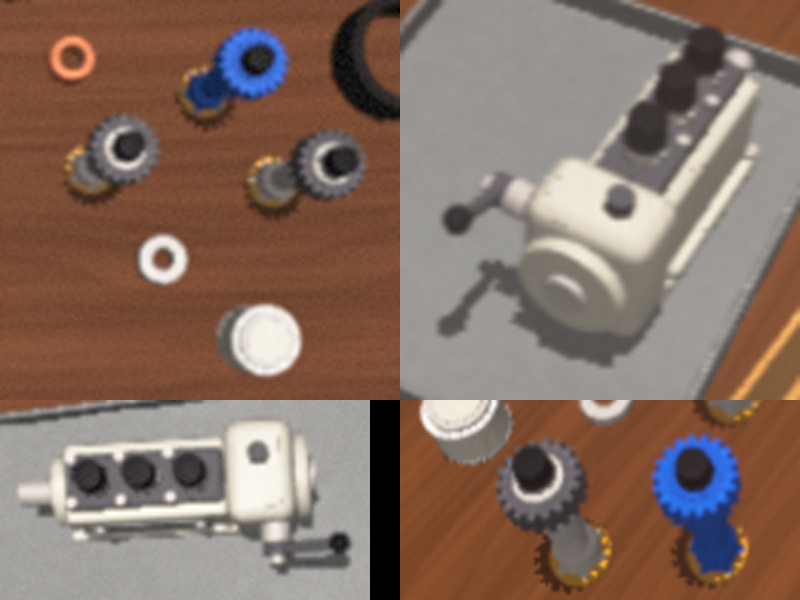

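The crop confirms it. The two steel-grey gears are at top (410,184) and (477,188), with the blue one apart from them. The white tin is at (456,245). The stop lever ball is raised at top (330,196), scene (319,205), and the caps are at top (249,174), (265,173) and (281,172).

```bash
python3 - <<'E'
from h import *
t=load('top0');s=load('scene0');np.set_printoptions(precision=1,suppress=True)
print('ball',tri((t,330.5,196.5),(s,319.3,204.8)))
for a,b in (((281.4,172.4),(366.5,180)),((265.2,173.4),(374.3,170)),((248.9,174.4),(381.8,160.5))):
    print('outlet',tri((t,*a),(s,*b)),onz(t,*a,133))
print('g1',onz(t,410,183.7,140),'base',onz(t,399,192,4),'cap',onz(t,412,182,166)); print('g2',onz(t,476.9,188,140),onz(t,459,194.5,4),onz(t,481.5,187,166))
print('g2tri',tri((t,476.9,188),(s,214,325)))
print('tin',onz(t,456.4,245.5,50), 'bearing',onz(t,423,219,10),'bush',onz(t,393.5,153.5,28),'blue',onz(t,451.5,155,140))
hsv=cv2.cvtColor(t['frame'],cv2.COLOR_BGR2HSV)
m=((hsv[...,1]<60)&(hsv[...,2]>60)).astype(np.uint8);m[:138]=0;m[280:]=0;m[:,:190]=0;m[:,375:]=0
m=cv2.morphologyEx(m,cv2.MORPH_CLOSE,np.ones((5,5)))
c=max(cv2.findContours(m,0,2)[0],key=cv2.contourArea);b=cv2.boxPoints(cv2.minAreaRect(c));print(b)
P=np.array([onz(t,*p,20) for p in b]);print(P,P.mean(0))
for i in range(4): d=P[(i+1)%4]-P[i];print(np.linalg.norm(d),np.degrees(np.arctan2(d[1],d[0])))
E
```

```text
ball [590.7   8.1 111.7]
outlet [650.  125.6 127.4] [647.3 123.7 133. ]
outlet [648.9 165.3 127.6] [645.7 162.9 133. ]
outlet [647.8 205.4 127.2] [644.2 202.4 133. ]
g1 [ 613.  -182.5  140. ] base [ 607.8 -182.8    4. ] cap [ 613.6 -181.3  166. ]
g2 [ 599.8 -343.6  140. ] [ 597.8 -347.8    4. ] [ 599.  -344.1  166. ]
g2tri [ 601.4 -346.2  131.5]
tin [ 461.  -318.5   50. ] bearing [ 532.8 -244.1   10. ] bush [ 709.5 -167.1   28. ] blue [ 680.6 -285.9  140. ]
[[206.4 155.2]
 [349.1 137.8]
 [363.6 257. ]
 [220.9 274.4]]
[[717.8 340.8  20. ]
 [756.7 -49.5  20. ]
 [435.2 -79.8  20. ]
 [395.1 300.4  20. ]] [576.2 128.   20. ]
392.2808288289206 -84.30926822226837
322.9351988773434 -174.60994020384703
382.375216296235 96.01415458107644
325.193001170343 7.138646785574455
```

Emit:
{"api": "drive_tool", "payload": {
  "plan": [
    {"linear": [0.045, 0.069, 0], "angular": [0, 0, 0.02], "hand": -1},
    {"linear": [0.045, 0.069, 0], "angular": [0, 0, 0.02], "hand": -1},
    {"linear": [0.045, 0.069, 0], "angular": [0, 0, 0.02], "hand": -1},
    {"linear": [0.045, 0.069, 0], "angular": [0, 0, 0.02], "hand": -1},
    {"linear": [0.045, 0.069, 0], "angular": [0, 0, 0.02], "hand": -1},
    {"linear": [0.045, 0.069, 0], "angular": [0, 0, 0.02], "hand": -1},
    {"linear": [0.045, 0.069, 0], "angular": [0, 0, 0.02], "hand": -1},
    {"linear": [0.045, 0.069, 0], "angular": [0, 0, 0.02], "hand": -1},
    {"linear": [0.045, 0.069, 0], "angular": [0, 0, 0.02], "hand": -1},
    {"linear": [0.045, 0.069, 0], "angular": [0, 0, 0.02], "hand": -1},
    {"linear": [0.045, 0.069, 0], "angular": [0, 0, 0.02], "hand": -1},
    {"linear": [0.045, 0.069, 0], "angular": [0, 0, 0.02], "hand": -1},
    {"linear": [0.045, 0.069, 0], "angular": [0, 0, 0.02], "hand": -1},
    {"linear": [0.045, 0.069, 0], "angular": [0, 0, 0.02], "hand": -1},
    {"linear": [0.045, 0.069, 0], "angular": [0, 0, 0.02], "hand": -1},
    {"linear": [0.045, 0.069, 0], "angular": [0, 0, 0.02], "hand": -1},
    {"linear": [0.045, 0.069, 0], "angular": [0, 0, 0.02], "hand": -1},
    {"linear": [0.045, 0.069, 0], "angular": [0, 0, 0.016], "hand": -1},
    {"linear": [0, 0, 0], "angular": [0, 0, 0], "hand": -1}
  ]
}}

```text
t: 2.05
ee_pos: [589.7, -38.6, 247.7]
eef_rot: [-2.21, -2.231, -0.001]
contact_force: [-0.2, -0.8, -1.4]
width: -0.3
gripper_force: 0.0
```

```bash
python3 - <<'E'
from plant import r
from h import *
im=grab(r,'wrist','w1');print(r.get_state()['ee_pos'],r.get_state()['eef_rot'],r.get_state()['joint_positions'])
for p in ((590.7,8,112),(650,125.6,128),(649,165,128)):print(proj(im,p))
E
```

```text
[588.98729184 -40.14898807 247.72762287] [-2.21291293e+00 -2.22875832e+00  5.54390792e-04] [-2.89434777e-01  7.54994733e-02  6.60348252e-02  1.56223593e+00
  8.44800392e-05  1.27422666e+00]
[319.51959061 147.07184638]
[402.15826336 -10.78081587]
[404.7259158  -73.01924692]
```

View pics/w1.png

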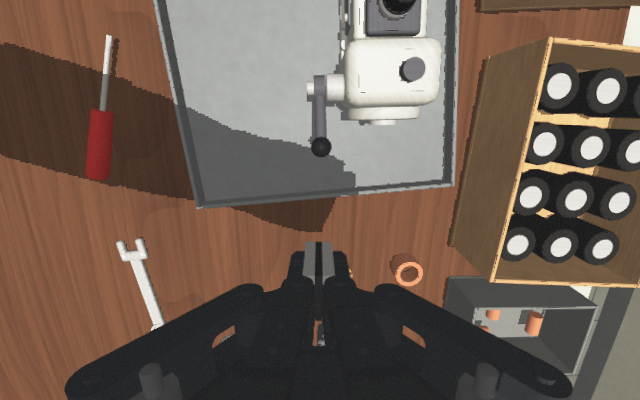

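The ball appears at (320,147) in the wrist view, which matches the prediction. Next I'll push the lever down.

Emit:
{"api": "drive_tool", "payload": {
  "plan": [
    {"linear": [0.005, 0.057, 0], "angular": [0, 0, 0], "hand": -1},
    {"linear": [0, 0.057, 0], "angular": [0, 0, 0], "hand": -1},
    {"linear": [0, 0, -0.075], "angular": [0, 0, 0], "hand": -1},
    {"linear": [0, 0, -0.075], "angular": [0, 0, 0], "hand": -1},
    {"linear": [0, 0, -0.075], "angular": [0, 0, 0], "hand": -1},
    {"linear": [0, 0, -0.02], "angular": [0, 0, 0], "hand": -1},
    {"linear": [0, 0, -0.02], "angular": [0, 0, 0], "hand": -1},
    {"linear": [0, 0, -0.02], "angular": [0, 0, 0], "hand": -1},
    {"linear": [0, 0, -0.02], "angular": [0, 0, 0], "hand": -1},
    {"linear": [0, 0, -0.02], "angular": [0, 0, 0], "hand": -1},
    {"linear": [0, 0, -0.02], "angular": [0, 0, 0], "hand": -1},
    {"linear": [0, 0, -0.02], "angular": [0, 0, 0], "hand": -1},
    {"linear": [0, 0, -0.02], "angular": [0, 0, 0], "hand": -1},
    {"linear": [0, 0, 0], "angular": [0, 0, 0], "hand": -1}
  ]
}}

```text
t: 3.5
ee_pos: [590.8, 4.1, 93.9]
eef_rot: [-2.216, -2.226, -0.001]
contact_force: [0.9, -0.7, 1.0]
width: -0.3
gripper_force: 0.5
```

Emit:
{"api": "drive_tool", "payload": {
  "plan": [
    {"linear": [0, 0, -0.01], "angular": [0, 0, 0], "hand": -1},
    {"linear": [0, 0, -0.01], "angular": [0, 0, 0], "hand": -1}
  ]
}}

```text
t: 3.7
ee_pos: [590.9, 4.9, 86.9]
eef_rot: [-2.215, -2.227, -0.003]
contact_force: [-2.7, 5.4, 27.3]
width: 0.4
gripper_force: 14.0
```

Emit:
{"api": "drive_tool", "payload": {
  "plan": [
    {"linear": [0, 0, -0.006], "angular": [0, 0, 0], "hand": -1},
    {"linear": [0, 0, 0], "angular": [0, 0, 0], "hand": -1}
  ]
}}

```text
t: 3.9
ee_pos: [591.2, 5.0, 86.9]
eef_rot: [2.215, 2.227, 0.004]
contact_force: [-7.5, 5.7, 23.2]
width: -0.0
gripper_force: 12.0
```

Emit:
{"api": "drive_tool", "payload": {
  "plan": [
    {"linear": [0, 0, 0.08], "angular": [0, 0, 0], "hand": -1},
    {"linear": [0, 0, 0.1], "angular": [0, 0, 0], "hand": -1},
    {"linear": [0, 0, 0.1], "angular": [0, 0, 0], "hand": -1},
    {"linear": [0, 0, 0.1], "angular": [0, 0, 0], "hand": -1},
    {"linear": [0.07, 0.08, 0], "angular": [0, 0, 0], "hand": -1},
    {"linear": [0.075, 0.08, 0], "angular": [0, 0, 0], "hand": -1},
    {"linear": [0, 0, 0], "angular": [0, 0, 0], "hand": -1},
    {"linear": [0, 0, 0], "angular": [0, 0, 0], "hand": -1}
  ]
}}

```text
t: 4.7
ee_pos: [648.2, 68.7, 234.4]
eef_rot: [-2.213, -2.227, 0.003]
contact_force: [-0.2, 0.1, -0.0]
width: 0.5
gripper_force: 0.0
```

```bash
python3 - <<'E'
from plant import r
from h import *
im=grab(r,'wrist','w2');print(r.get_state()['ee_pos'])
for p in ((591,8,62),(650,125.6,128),(649,165,128),(648,205,128)):print(proj(im,p))
cv2.imwrite('pics/w2c.png',cv2.resize(im['frame'][0:260,200:480],None,fx=2,fy=2,interpolation=2))
E
```

```text
[648.00387589  67.99596808 235.09681714]
[266.53675774 240.92882873]
[320.92981217 137.62981477]
[320.0680515   83.77914144]
[319.12335899  24.12525297]
```

View pics/w2c.png

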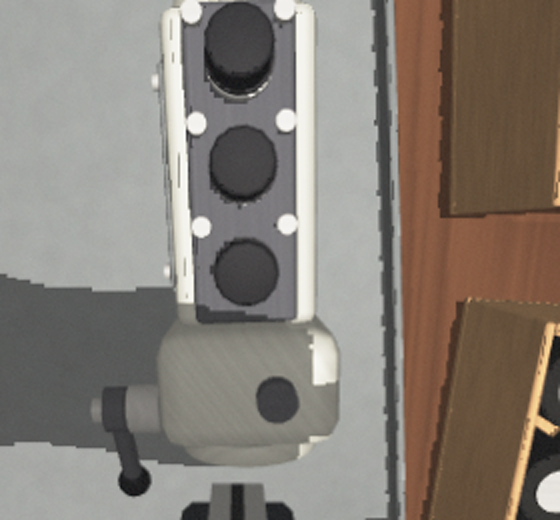

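The lever is down, with its ball at (267,240). The cap tops are at full-frame (323,135), (321,80) and (320,21), all within 2 mm of the estimates. Now I'll press the caps.

Emit:
{"api": "drive_tool", "payload": {
  "plan": [
    {"linear": [0.009, 0.075, 0], "angular": [0, 0, 0], "hand": -1},
    {"linear": [0, 0.075, 0], "angular": [0, 0, 0], "hand": -1},
    {"linear": [0, 0, -0.1], "angular": [0, 0, 0], "hand": -1},
    {"linear": [0, 0, -0.09], "angular": [0, 0, 0], "hand": -1},
    {"linear": [0, 0, 0], "angular": [0, 0, 0], "hand": -1},
    {"linear": [0, 0, -0.008], "angular": [0, 0, 0], "hand": -1},
    {"linear": [0, 0, -0.008], "angular": [0, 0, 0], "hand": -1},
    {"linear": [0, 0, -0.008], "angular": [0, 0, 0], "hand": -1},
    {"linear": [0, 0, -0.008], "angular": [0, 0, 0], "hand": -1},
    {"linear": [0, 0, -0.008], "angular": [0, 0, 0], "hand": -1},
    {"linear": [0, 0, 0], "angular": [0, 0, 0], "hand": -1},
    {"linear": [0, 0, 0], "angular": [0, 0, 0], "hand": -1}
  ]
}}

```text
t: 5.95
ee_pos: [653.2, 127.6, 145.2]
eef_rot: [2.215, 2.225, 0.002]
contact_force: [1.6, -1.6, 4.9]
width: 0.4
gripper_force: 2.6
```

Emit:
{"api": "drive_tool", "payload": {
  "plan": [
    {"linear": [-0.002, 0, -0.005], "angular": [0, 0, 0], "hand": -1},
    {"linear": [0, 0, -0.003], "angular": [0, 0, 0], "hand": -1},
    {"linear": [0, 0, 0], "angular": [0, 0, 0], "hand": -1}
  ]
}}

```text
t: 6.25
ee_pos: [653.3, 127.6, 144.9]
eef_rot: [2.213, 2.223, 0.006]
contact_force: [-3.1, -2.2, 20.4]
width: 0.2
gripper_force: 10.2
```

Emit:
{"api": "drive_tool", "payload": {
  "plan": [
    {"linear": [0, 0, 0.07], "angular": [0, 0, 0], "hand": -1},
    {"linear": [-0.005, 0.1, 0], "angular": [0, 0, 0], "hand": -1},
    {"linear": [0, 0, 0], "angular": [0, 0, 0], "hand": -1},
    {"linear": [0, 0, -0.035], "angular": [0, 0, 0], "hand": -1},
    {"linear": [0, 0, -0.007], "angular": [0, 0, 0], "hand": -1},
    {"linear": [0, 0, -0.007], "angular": [0, 0, 0], "hand": -1},
    {"linear": [0, 0, -0.007], "angular": [0, 0, 0], "hand": -1},
    {"linear": [0, 0, -0.007], "angular": [0, 0, 0], "hand": -1},
    {"linear": [0, 0, -0.007], "angular": [0, 0, 0], "hand": -1},
    {"linear": [0, 0, 0], "angular": [0, 0, 0], "hand": -1},
    {"linear": [0, 0, 0], "angular": [0, 0, 0], "hand": -1}
  ]
}}

```text
t: 7.35
ee_pos: [649.4, 167.9, 144.8]
eef_rot: [2.216, 2.226, 0.004]
contact_force: [-14.2, 2.6, 31.3]
width: -0.0
gripper_force: 15.3
```

Emit:
{"api": "drive_tool", "payload": {
  "plan": [
    {"linear": [0, 0, 0.07], "angular": [0, 0, 0], "hand": -1},
    {"linear": [-0.005, 0.1, 0], "angular": [0, 0, 0], "hand": -1},
    {"linear": [0, 0, 0], "angular": [0, 0, 0], "hand": -1},
    {"linear": [0, 0, -0.035], "angular": [0, 0, 0], "hand": -1},
    {"linear": [0, 0, -0.007], "angular": [0, 0, 0], "hand": -1},
    {"linear": [0, 0, -0.007], "angular": [0, 0, 0], "hand": -1},
    {"linear": [0, 0, -0.007], "angular": [0, 0, 0], "hand": -1},
    {"linear": [0, 0, -0.007], "angular": [0, 0, 0], "hand": -1},
    {"linear": [0, 0, -0.007], "angular": [0, 0, 0], "hand": -1},
    {"linear": [0, 0, 0], "angular": [0, 0, 0], "hand": -1},
    {"linear": [0, 0, 0], "angular": [0, 0, 0], "hand": -1}
  ]
}}

```text
t: 8.45
ee_pos: [647.0, 207.0, 144.8]
eef_rot: [2.217, 2.225, 0.001]
contact_force: [-16.1, -1.7, 31.5]
width: 0.1
gripper_force: 16.1
```

Emit:
{"api": "drive_tool", "payload": {
  "plan": [
    {"linear": [0, 0, 0.08], "angular": [0, 0, 0], "hand": -1},
    {"linear": [0, 0, 0.12], "angular": [0, 0, 0], "hand": -1},
    {"linear": [0, 0, 0.12], "angular": [0, 0, 0], "hand": -1},
    {"linear": [-0.0075, -0.095, 0], "angular": [0, 0, 0], "hand": -1},
    {"linear": [-0.0075, -0.095, 0], "angular": [0, 0, 0], "hand": -1},
    {"linear": [-0.0075, -0.095, 0], "angular": [0, 0, 0], "hand": 1},
    {"linear": [-0.0075, -0.095, 0], "angular": [0, 0, 0], "hand": 1},
    {"linear": [-0.0075, -0.095, 0], "angular": [0, 0, 0], "hand": 1},
    {"linear": [-0.0075, -0.095, 0], "angular": [0, 0, 0], "hand": 1},
    {"linear": [-0.0075, -0.095, 0], "angular": [0, 0, 0], "hand": 1},
    {"linear": [-0.0075, -0.095, 0], "angular": [0, 0, 0], "hand": 1},
    {"linear": [-0.0075, -0.095, 0], "angular": [0, 0, 0], "hand": 1},
    {"linear": [-0.0075, -0.095, 0], "angular": [0, 0, 0], "hand": 1},
    {"linear": [-0.0075, -0.095, 0], "angular": [0, 0, 0], "hand": 1},
    {"linear": [-0.0075, -0.095, 0], "angular": [0, 0, 0], "hand": 1},
    {"linear": [0, 0, 0], "angular": [0, 0, 0], "hand": 1},
    {"linear": [0, 0, 0], "angular": [0, 0, 0], "hand": 1}
  ]
}}

```text
t: 10.15
ee_pos: [610.5, -249.4, 267.4]
eef_rot: [-2.218, -2.222, 0.001]
contact_force: [-0.8, 0.3, -0.9]
width: 85.2
gripper_force: 0.0
```

```bash
python3 - <<'E'
from plant import r
from h import *
im=grab(r,'wrist','w3');print(r.get_state()['ee_pos'])
for p in ((613,-182.5,142),(613.6,-181,166),(600,-344,142)):print(proj(im,p))
grab(r,'top','top1')
E
```

```text
[ 610.82846701 -248.30526773  267.84655469]
[321.24354108 123.88834067]
[322.28584182 122.75953399]
[307.2716411 292.4435452]
```

View pics/w3.png

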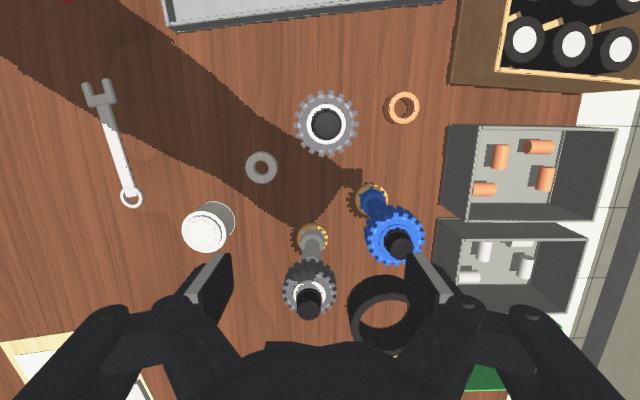

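The grey gear of shaft 1 is at (325,123), and shaft 2's is at (309,290). Both are within 4 mm of the estimates. The blue look-alike is at (395,235).

Emit:
{"api": "drive_tool", "payload": {
  "plan": [
    {"linear": [0.007, 0.083, 0], "angular": [0, 0, 0], "hand": 1},
    {"linear": [0.007, 0.083, 0], "angular": [0, 0, 0], "hand": 1},
    {"linear": [0, 0, 0], "angular": [0, 0, 0], "hand": 1},
    {"linear": [0, 0, -0.1], "angular": [0, 0, 0], "hand": 1},
    {"linear": [0, 0, -0.1], "angular": [0, 0, 0], "hand": 1},
    {"linear": [0, 0, -0.08], "angular": [0, 0, 0], "hand": 1},
    {"linear": [0, 0, -0.04], "angular": [0, 0, 0], "hand": 1},
    {"linear": [0, 0, -0.03], "angular": [0, 0, 0], "hand": 1},
    {"linear": [0, 0, 0], "angular": [0, 0, 0], "hand": 1}
  ]
}}

```text
t: 11.15
ee_pos: [616.8, -181.3, 128.0]
eef_rot: [-2.215, -2.226, 0.0]
contact_force: [-0.5, -0.8, -0.4]
width: 85.3
gripper_force: 0.0
```

Emit:
{"api": "drive_tool", "payload": {
  "plan": [
    {"linear": [0, 0, 0], "angular": [0, 0, 0], "hand": 0.6},
    {"linear": [0, 0, 0], "angular": [0, 0, 0], "hand": 0.5},
    {"linear": [0, 0, 0], "angular": [0, 0, 0], "hand": 0.42},
    {"linear": [0, 0, 0], "angular": [0, 0, 0], "hand": 0.36},
    {"linear": [0, 0, 0], "angular": [0, 0, 0], "hand": 0.3},
    {"linear": [0, 0, 0], "angular": [0, 0, 0], "hand": 0.25},
    {"linear": [0, 0, 0], "angular": [0, 0, 0], "hand": 0},
    {"linear": [0, 0, 0], "angular": [0, 0, 0], "hand": -1},
    {"linear": [0, 0, 0], "angular": [0, 0, 0], "hand": -1},
    {"linear": [0, 0, 0], "angular": [0, 0, 0], "hand": -1},
    {"linear": [0, 0, 0], "angular": [0, 0, 0], "hand": -1}
  ]
}}

```text
t: 12.25
ee_pos: [617.1, -181.9, 129.5]
eef_rot: [2.216, 2.226, -0.0]
contact_force: [-2.4, 0.8, 5.6]
width: 52.8
gripper_force: 62.9
```

Emit:
{"api": "drive_tool", "payload": {
  "plan": [
    {"linear": [0, 0, 0.02], "angular": [0, 0, 0], "hand": -1},
    {"linear": [0, 0, 0.03], "angular": [0, 0, 0], "hand": -1},
    {"linear": [0, 0, 0.05], "angular": [0, 0, 0], "hand": -1},
    {"linear": [0, 0, 0.05], "angular": [0, 0, 0], "hand": -1},
    {"linear": [0, 0, 0], "angular": [0, 0, 0], "hand": -1}
  ]
}}

```text
t: 12.75
ee_pos: [618.5, -182.4, 192.4]
eef_rot: [2.213, 2.223, 0.002]
contact_force: [1.0, -1.1, -5.0]
width: 52.5
gripper_force: 63.8
```

Emit:
{"api": "drive_tool", "payload": {
  "plan": [
    {"linear": [-0.015, 0.03, 0], "angular": [0, 0, 0], "hand": -1},
    {"linear": [-0.03, 0.055, 0], "angular": [0, 0, 0], "hand": -1},
    {"linear": [-0.03, 0.06, 0], "angular": [0, 0, 0], "hand": -1},
    {"linear": [-0.03, 0.06, 0], "angular": [0, 0, 0], "hand": -1},
    {"linear": [-0.03, 0.06, 0], "angular": [0, 0, 0], "hand": -1},
    {"linear": [-0.03, 0.06, 0], "angular": [0, 0, 0], "hand": -1},
    {"linear": [-0.03, 0.06, 0], "angular": [0, 0, 0], "hand": -1},
    {"linear": [-0.03, 0.06, 0], "angular": [0, 0, 0], "hand": -1},
    {"linear": [-0.03, 0.06, 0], "angular": [0, 0, 0], "hand": -1},
    {"linear": [-0.03, 0.06, 0], "angular": [0, 0, 0], "hand": -1},
    {"linear": [-0.02, 0.06, 0], "angular": [0, 0, 0], "hand": -1},
    {"linear": [-0.01, 0.055, 0], "angular": [0, 0, 0], "hand": -1},
    {"linear": [-0.005, 0.055, 0], "angular": [0, 0, 0], "hand": -1},
    {"linear": [0, 0.03, 0], "angular": [0, 0, 0], "hand": -1},
    {"linear": [0, 0, 0], "angular": [0, 0, 0], "hand": -1},
    {"linear": [0, 0, 0], "angular": [0, 0, 0], "hand": -1}
  ]
}}

```text
t: 14.35
ee_pos: [489.1, 124.0, 188.3]
eef_rot: [2.216, 2.227, -0.001]
contact_force: [0.5, 0.1, -4.4]
width: 52.3
gripper_force: 64.4
```

```bash
python3 - <<'E'
from plant import r
from h import *
im=grab(r,'scene','s2');grab(r,'top','top2');print(r.get_state()['ee_pos'])
a=cv2.resize(im['frame'][120:320,150:420],(800,593),interpolation=2)
cv2.imwrite('pics/s2c.png',a)
E
```

```text
[489.17579831 123.53776557 188.48814967]
```

View pics/s2c.png

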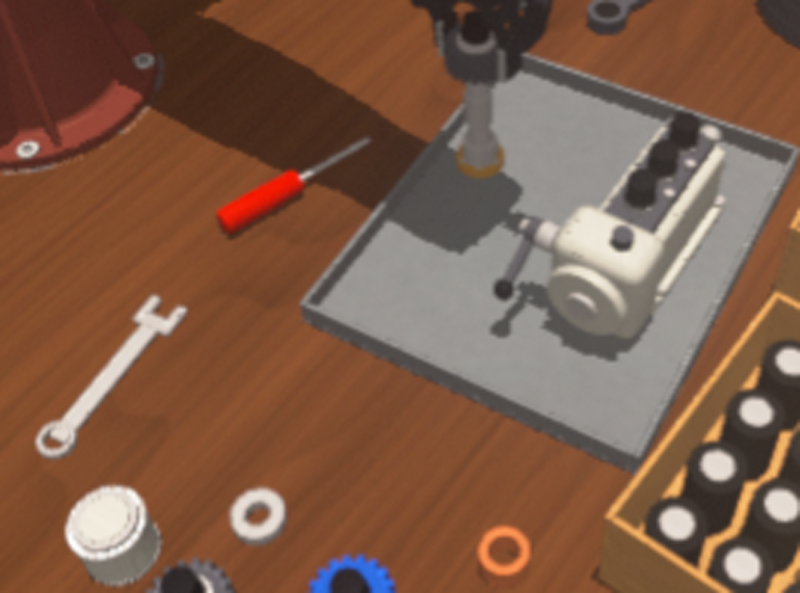

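The scene view shows the shaft hanging plumb over the tray's near half, at crop (478,110). The lever is down and the other parts are in place. I'll lower the shaft.

Emit:
{"api": "drive_tool", "payload": {
  "plan": [
    {"linear": [0, -0.02, 0], "angular": [0, 0, 0], "hand": -1},
    {"linear": [0, -0.02, -0.03], "angular": [0, 0, 0], "hand": -1},
    {"linear": [0, 0, -0.04], "angular": [0, 0, 0], "hand": -1},
    {"linear": [0, 0, -0.03], "angular": [0, 0, 0], "hand": -1},
    {"linear": [0, 0, -0.02], "angular": [0, 0, 0], "hand": -1},
    {"linear": [0, 0, 0], "angular": [0, 0, 0], "hand": -1},
    {"linear": [0, 0, 0], "angular": [0, 0, 0], "hand": -1}
  ]
}}

```text
t: 15.15
ee_pos: [489.0, 108.5, 140.7]
eef_rot: [-2.216, -2.227, 0.0]
contact_force: [0.1, 0.9, -3.8]
width: 52.6
gripper_force: 64.4
```

Emit:
{"api": "drive_tool", "payload": {
  "plan": [
    {"linear": [0, 0, -0.006], "angular": [0, 0, 0], "hand": -1},
    {"linear": [0, 0, -0.006], "angular": [0, 0, 0], "hand": -1},
    {"linear": [0, 0, -0.004], "angular": [0, 0, 0], "hand": -1},
    {"linear": [0, 0, 0], "angular": [0, 0, 0], "hand": -1}
  ]
}}

```text
t: 15.55
ee_pos: [489.2, 108.3, 134.5]
eef_rot: [2.216, 2.226, 0.0]
contact_force: [0.5, 0.5, -3.9]
width: 52.2
gripper_force: 64.6
```

Emit:
{"api": "drive_tool", "payload": {
  "plan": [
    {"linear": [0, 0, -0.005], "angular": [0, 0, 0], "hand": -1},
    {"linear": [0, 0, 0], "angular": [0, 0, 0], "hand": -1}
  ]
}}

```text
t: 15.75
ee_pos: [489.4, 108.3, 134.4]
eef_rot: [2.215, 2.226, 0.002]
contact_force: [-6.0, 0.7, 12.8]
width: 52.4
gripper_force: 66.1
```

Emit:
{"api": "drive_tool", "payload": {
  "plan": [
    {"linear": [0, 0, 0.003], "angular": [0, 0, 0], "hand": -1},
    {"linear": [0, 0, 0], "angular": [0, 0, 0], "hand": 0.3},
    {"linear": [0, 0, 0], "angular": [0, 0, 0], "hand": 0.4},
    {"linear": [0, 0, 0], "angular": [0, 0, 0], "hand": 0.6},
    {"linear": [0, 0, 0], "angular": [0, 0, 0], "hand": 1},
    {"linear": [0, 0, 0], "angular": [0, 0, 0], "hand": 1},
    {"linear": [0, 0, 0], "angular": [0, 0, 0], "hand": 1},
    {"linear": [0, 0, 0], "angular": [0, 0, 0], "hand": 1},
    {"linear": [0, 0, 0.05], "angular": [0, 0, 0], "hand": 1},
    {"linear": [0, 0, 0.1], "angular": [0, 0, 0], "hand": 1},
    {"linear": [0, 0, 0.07], "angular": [0, 0, 0], "hand": 1},
    {"linear": [0, 0, 0], "angular": [0, 0, 0], "hand": 1}
  ]
}}

```text
t: 16.95
ee_pos: [490.9, 108.2, 225.9]
eef_rot: [2.213, 2.223, 0.007]
contact_force: [0.2, 0.0, 0.0]
width: 85.5
gripper_force: 0.0
```

```bash
python3 - <<'E'
from plant import r
from h import *
im=grab(r,'wrist','w4');print(r.get_state()['ee_pos'])
for p in ((489.4,108,147),(489.4,108,170)):print(proj(im,p))
s=grab(r,'scene','s3');print(proj(s,(489.4,108,147)),proj(s,(489,108,170)))
a=np.zeros((440,800,3),np.uint8);a[:400,:480]=im['frame'][:,80:560];a[:400,480:]=cv2.resize(s['frame'][120:245,270:370],(320,400),interpolation=2)
cv2.imwrite('pics/m4.png',a)
E
```

```text
[490.22229434 108.24685964 223.60081899]
[314.94041464 218.61760017]
[314.76256032 230.30517523]
[307.36027767 153.38114022] [306.8799775  146.51069881]
```

View pics/m4.png

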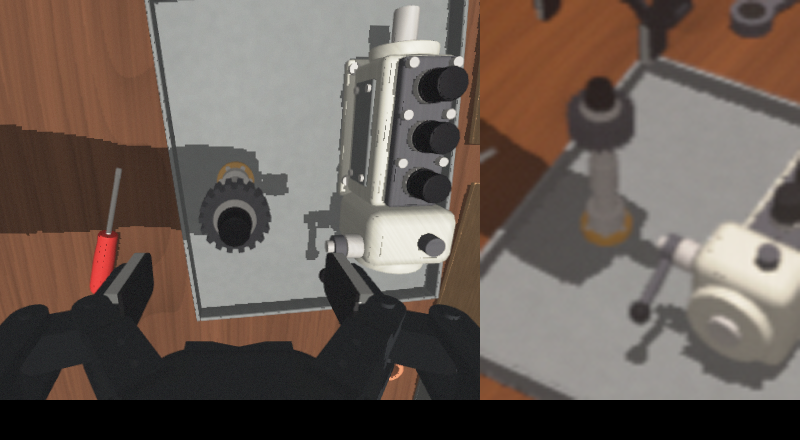

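The wrist view shows shaft 1 upright in the tray, with its cap at full-frame (314,227) as predicted. Pressing its cap.

Emit:
{"api": "drive_tool", "payload": {
  "plan": [
    {"linear": [0, 0.003, 0], "angular": [0, 0, 0], "hand": -1},
    {"linear": [0, 0, 0], "angular": [0, 0, 0], "hand": -1},
    {"linear": [0, 0, 0], "angular": [0, 0, 0], "hand": -1},
    {"linear": [0, 0, 0], "angular": [0, 0, 0], "hand": -1},
    {"linear": [0, 0, 0], "angular": [0, 0, 0], "hand": -1},
    {"linear": [0, 0, 0], "angular": [0, 0, 0], "hand": -1},
    {"linear": [0, 0, -0.04], "angular": [0, 0, 0], "hand": -1},
    {"linear": [0, 0, -0.03], "angular": [0, 0, 0], "hand": -1},
    {"linear": [0, 0, 0], "angular": [0, 0, 0], "hand": -1},
    {"linear": [0, 0, -0.006], "angular": [0, 0, 0], "hand": -1},
    {"linear": [0, 0, -0.006], "angular": [0, 0, 0], "hand": -1},
    {"linear": [0, 0, -0.006], "angular": [0, 0, 0], "hand": -1},
    {"linear": [0, 0, -0.006], "angular": [0, 0, 0], "hand": -1},
    {"linear": [0, 0, -0.005], "angular": [0, 0, 0], "hand": -1},
    {"linear": [0, 0, 0], "angular": [0, 0, 0], "hand": -1},
    {"linear": [0, 0, 0], "angular": [0, 0, 0], "hand": -1}
  ]
}}

```text
t: 18.65
ee_pos: [490.1, 109.5, 184.0]
eef_rot: [2.215, 2.225, 0.004]
contact_force: [-2.7, 0.8, 10.0]
width: -0.1
gripper_force: 5.5
```

Emit:
{"api": "drive_tool", "payload": {
  "plan": [
    {"linear": [0, 0, -0.004], "angular": [0, 0, 0], "hand": -1},
    {"linear": [0, 0, 0], "angular": [0, 0, 0], "hand": -1}
  ]
}}

```text
t: 18.85
ee_pos: [490.9, 109.5, 184.0]
eef_rot: [2.213, 2.223, 0.007]
contact_force: [-2.7, -0.1, 19.9]
width: 0.4
gripper_force: 10.0
```

Emit:
{"api": "drive_tool", "payload": {
  "plan": [
    {"linear": [0, 0, 0.06], "angular": [0, 0, 0], "hand": -1},
    {"linear": [0, 0, 0.1], "angular": [0, 0, 0], "hand": -1},
    {"linear": [0, 0, 0.06], "angular": [0, 0, 0], "hand": -1},
    {"linear": [0.0213, -0.096, 0], "angular": [0, 0, 0], "hand": -1},
    {"linear": [0.0213, -0.096, 0], "angular": [0, 0, 0], "hand": 1},
    {"linear": [0.0213, -0.096, 0], "angular": [0, 0, 0], "hand": 1},
    {"linear": [0.0213, -0.096, 0], "angular": [0, 0, 0], "hand": 1},
    {"linear": [0.0213, -0.096, 0], "angular": [0, 0, 0], "hand": 1},
    {"linear": [0.0213, -0.096, 0], "angular": [0, 0, 0], "hand": 1},
    {"linear": [0.0213, -0.096, 0], "angular": [0, 0, 0], "hand": 1},
    {"linear": [0.0213, -0.096, 0], "angular": [0, 0, 0], "hand": 1},
    {"linear": [0.0213, -0.096, 0], "angular": [0, 0, 0], "hand": 1},
    {"linear": [0.0213, -0.096, 0], "angular": [0, 0, 0], "hand": 1},
    {"linear": [0.0213, -0.096, 0], "angular": [0, 0, 0], "hand": 1},
    {"linear": [0.0213, -0.096, 0], "angular": [0, 0, 0], "hand": 1},
    {"linear": [0.0213, -0.096, 0], "angular": [0, 0, 0], "hand": 1},
    {"linear": [0, 0, 0], "angular": [0, 0, 0], "hand": 1},
    {"linear": [0, 0, 0], "angular": [0, 0, 0], "hand": 1}
  ]
}}

```text
t: 20.65
ee_pos: [599.7, -390.4, 267.2]
eef_rot: [-2.217, -2.224, -0.0]
contact_force: [-1.2, -0.2, 0.4]
width: 85.2
gripper_force: 0.0
```

```bash
python3 - <<'E'
from plant import r
from h import *
im=grab(r,'wrist','w5');print(r.get_state()['ee_pos'])
for p in ((601.5,-342.5,142),(601.5,-342.5,169),(461,-318.5,48)):print(proj(im,p))
cv2.imwrite('pics/w5.png',im['frame'])
E
```

```text
[ 599.82612908 -389.46844598  268.2127927 ]
[320.26436236 146.86177   ]
[320.44189758 150.55947541]
[197.01007065 116.9522583 ]
```

View pics/w5.png

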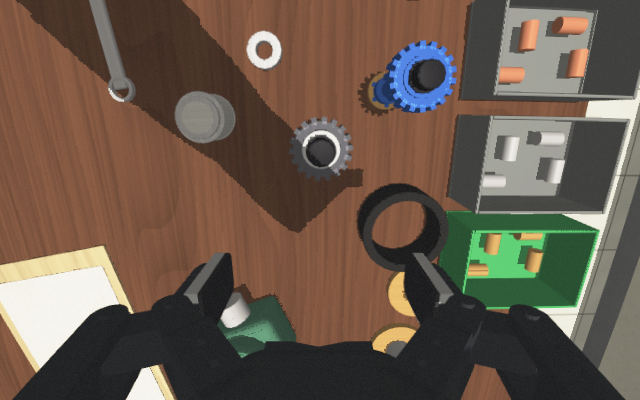

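The shaft 2 gear is at (321,148) and the tin lid at (198,117), both as predicted. The blue look-alike is at (422,76), clear of the jaws. Grasping.

Emit:
{"api": "drive_tool", "payload": {
  "plan": [
    {"linear": [0.005, 0.058, 0], "angular": [0, 0, 0], "hand": 1},
    {"linear": [0, 0.058, 0], "angular": [0, 0, 0], "hand": 1},
    {"linear": [0, 0, 0], "angular": [0, 0, 0], "hand": 1},
    {"linear": [0, 0, -0.1], "angular": [0, 0, 0], "hand": 1},
    {"linear": [0, 0, -0.1], "angular": [0, 0, 0], "hand": 1},
    {"linear": [0, 0, -0.08], "angular": [0, 0, 0], "hand": 1},
    {"linear": [0, 0, -0.04], "angular": [0, 0, 0], "hand": 1},
    {"linear": [0, 0, -0.03], "angular": [0, 0, 0], "hand": 1},
    {"linear": [0, 0, 0], "angular": [0, 0, 0], "hand": 1}
  ]
}}

```text
t: 21.6
ee_pos: [601.6, -342.9, 128.0]
eef_rot: [-2.216, -2.226, 0.0]
contact_force: [-0.5, -0.1, -0.5]
width: 84.7
gripper_force: 0.0
```

Emit:
{"api": "drive_tool", "payload": {
  "plan": [
    {"linear": [0, 0, 0], "angular": [0, 0, 0], "hand": 0.6},
    {"linear": [0, 0, 0], "angular": [0, 0, 0], "hand": 0.5},
    {"linear": [0, 0, 0], "angular": [0, 0, 0], "hand": 0.42},
    {"linear": [0, 0, 0], "angular": [0, 0, 0], "hand": 0.36},
    {"linear": [0, 0, 0], "angular": [0, 0, 0], "hand": 0.3},
    {"linear": [0, 0, 0], "angular": [0, 0, 0], "hand": 0.25},
    {"linear": [0, 0, 0], "angular": [0, 0, 0], "hand": 0},
    {"linear": [0, 0, 0], "angular": [0, 0, 0], "hand": -1},
    {"linear": [0, 0, 0], "angular": [0, 0, 0], "hand": -1},
    {"linear": [0, 0, 0], "angular": [0, 0, 0], "hand": -1},
    {"linear": [0, 0, 0], "angular": [0, 0, 0], "hand": -1}
  ]
}}

```text
t: 22.7
ee_pos: [601.9, -343.5, 129.0]
eef_rot: [2.216, 2.226, -0.0]
contact_force: [-1.9, 0.6, 5.5]
width: 52.8
gripper_force: 63.3
```

Emit:
{"api": "drive_tool", "payload": {
  "plan": [
    {"linear": [0, 0, 0.02], "angular": [0, 0, 0], "hand": -1},
    {"linear": [0, 0, 0.03], "angular": [0, 0, 0], "hand": -1},
    {"linear": [0, 0, 0.05], "angular": [0, 0, 0], "hand": -1},
    {"linear": [0, 0, 0.05], "angular": [0, 0, 0], "hand": -1},
    {"linear": [0, 0, 0], "angular": [0, 0, 0], "hand": -1}
  ]
}}

```text
t: 23.2
ee_pos: [602.9, -344.1, 191.9]
eef_rot: [2.213, 2.223, 0.001]
contact_force: [0.3, 0.0, -5.2]
width: 52.5
gripper_force: 64.4
```

Emit:
{"api": "drive_tool", "payload": {
  "plan": [
    {"linear": [-0.03, 0, 0], "angular": [0, 0, 0], "hand": -1},
    {"linear": [-0.05, 0.03, 0], "angular": [0, 0, 0], "hand": -1},
    {"linear": [-0.05, 0.06, 0], "angular": [0, 0, 0], "hand": -1},
    {"linear": [-0.05, 0.06, 0], "angular": [0, 0, 0], "hand": -1},
    {"linear": [-0.04, 0.06, 0], "angular": [0, 0, 0], "hand": -1},
    {"linear": [-0.03, 0.06, 0], "angular": [0, 0, 0], "hand": -1},
    {"linear": [-0.015, 0.06, 0], "angular": [0, 0, 0], "hand": -1},
    {"linear": [0, 0.06, 0], "angular": [0, 0, 0], "hand": -1},
    {"linear": [0, 0.06, 0], "angular": [0, 0, 0], "hand": -1},
    {"linear": [0, 0.06, 0], "angular": [0, 0, 0], "hand": -1},
    {"linear": [0, 0.06, 0], "angular": [0, 0, 0], "hand": -1},
    {"linear": [0, 0.06, 0], "angular": [0, 0, 0], "hand": -1},
    {"linear": [0, 0.06, 0], "angular": [0, 0, 0], "hand": -1},
    {"linear": [0, 0.06, 0], "angular": [0, 0, 0], "hand": -1},
    {"linear": [0, 0.06, 0], "angular": [0, 0, 0], "hand": -1},
    {"linear": [0, 0.05, 0], "angular": [0, 0, 0], "hand": -1},
    {"linear": [0, 0.03, 0], "angular": [0, 0, 0], "hand": -1},
    {"linear": [0, 0, 0], "angular": [0, 0, 0], "hand": -1},
    {"linear": [0, 0, 0], "angular": [0, 0, 0], "hand": -1}
  ]
}}

```text
t: 25.1
ee_pos: [495.8, 12.4, 188.0]
eef_rot: [2.216, 2.227, -0.001]
contact_force: [0.3, -1.2, -6.2]
width: 52.3
gripper_force: 65.2
```

Emit:
{"api": "drive_tool", "payload": {
  "plan": [
    {"linear": [0, 0, -0.03], "angular": [0, 0, 0], "hand": -1},
    {"linear": [0, 0, -0.04], "angular": [0, 0, 0], "hand": -1},
    {"linear": [0, 0, -0.03], "angular": [0, 0, 0], "hand": -1},
    {"linear": [0, 0, -0.02], "angular": [0, 0, 0], "hand": -1},
    {"linear": [0, 0, 0], "angular": [0, 0, 0], "hand": -1},
    {"linear": [0, 0, -0.006], "angular": [0, 0, 0], "hand": -1},
    {"linear": [0, 0, -0.006], "angular": [0, 0, 0], "hand": -1},
    {"linear": [0, 0, -0.004], "angular": [0, 0, 0], "hand": -1},
    {"linear": [0, 0, -0.004], "angular": [0, 0, 0], "hand": -1},
    {"linear": [0, 0, 0], "angular": [0, 0, 0], "hand": -1}
  ]
}}

```text
t: 26.1
ee_pos: [496.2, 12.5, 134.0]
eef_rot: [2.215, 2.225, 0.001]
contact_force: [-3.9, 0.8, 4.5]
width: 52.3
gripper_force: 66.5
```

Landed. Next: release, rise, close and press the cap.

Emit:
{"api": "drive_tool", "payload": {
  "plan": [
    {"linear": [0, 0, 0], "angular": [0, 0, 0], "hand": 0.3},
    {"linear": [0, 0, 0], "angular": [0, 0, 0], "hand": 0.4},
    {"linear": [0, 0, 0], "angular": [0, 0, 0], "hand": 0.6},
    {"linear": [0, 0, 0], "angular": [0, 0, 0], "hand": 1},
    {"linear": [0, 0, 0], "angular": [0, 0, 0], "hand": 1},
    {"linear": [0, 0, 0], "angular": [0, 0, 0], "hand": 1},
    {"linear": [0, 0, 0], "angular": [0, 0, 0], "hand": 1},
    {"linear": [0, 0, 0.05], "angular": [0, 0, 0], "hand": 1},
    {"linear": [0, 0, 0.1], "angular": [0, 0, 0], "hand": 1},
    {"linear": [0, 0, 0.08], "angular": [0, 0, 0], "hand": 1},
    {"linear": [0, 0, 0], "angular": [0, 0, 0], "hand": 1}
  ]
}}

```text
t: 27.2
ee_pos: [497.8, 12.2, 229.1]
eef_rot: [2.212, 2.222, 0.006]
contact_force: [-0.1, 0.5, 0.2]
width: 85.6
gripper_force: 0.0
```

```bash
python3 - <<'E'
from plant import r
from h import *
im=grab(r,'wrist','w6');print(r.get_state()['ee_pos'])
print(proj(im,(496.2,12.5,147)),proj(im,(496.2,12.5,172)),proj(im,(489.5,109,167)))
s=grab(r,'scene','s4')
a=np.zeros((400,800,3),np.uint8);a[:,:480]=im['frame'][:,80:560];a[:,480:]=cv2.resize(s['frame'][130:255,250:350],(320,400),interpolation=2)
cv2.imwrite('pics/m6.png',a)
E
```

```text
[497.04384196  12.40182768 226.60207267]
[314.85381315 216.41837043] [314.66574065 228.83775091] [303.77985908  75.14467194]
```

View pics/m6.png

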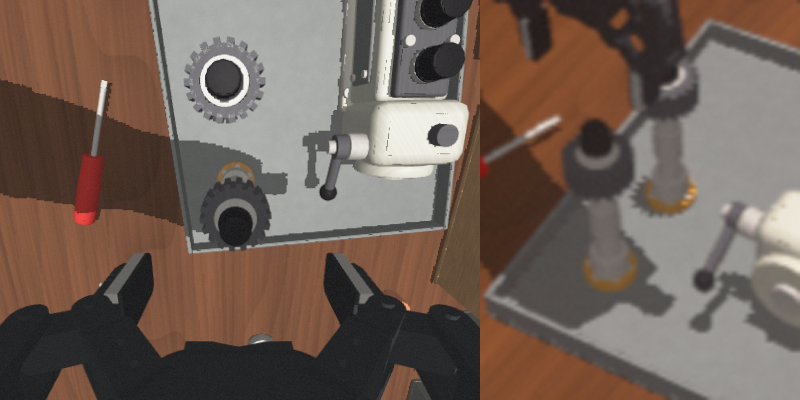

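Both shafts stand upright in the tray, with shaft 2's cap at full-frame (314,226) as predicted. Pressing it.

Emit:
{"api": "drive_tool", "payload": {
  "plan": [
    {"linear": [0, 0.002, 0], "angular": [0, 0, 0], "hand": -1},
    {"linear": [0, 0, 0], "angular": [0, 0, 0], "hand": -1},
    {"linear": [0, 0, 0], "angular": [0, 0, 0], "hand": -1},
    {"linear": [0, 0, 0], "angular": [0, 0, 0], "hand": -1},
    {"linear": [0, 0, 0], "angular": [0, 0, 0], "hand": -1},
    {"linear": [0, 0, 0], "angular": [0, 0, 0], "hand": -1},
    {"linear": [0, 0, -0.04], "angular": [0, 0, 0], "hand": -1},
    {"linear": [0, 0, -0.037], "angular": [0, 0, 0], "hand": -1},
    {"linear": [0, 0, 0], "angular": [0, 0, 0], "hand": -1},
    {"linear": [0, 0, -0.006], "angular": [0, 0, 0], "hand": -1},
    {"linear": [0, 0, -0.006], "angular": [0, 0, 0], "hand": -1},
    {"linear": [0, 0, -0.006], "angular": [0, 0, 0], "hand": -1},
    {"linear": [0, 0, -0.006], "angular": [0, 0, 0], "hand": -1},
    {"linear": [0, 0, -0.006], "angular": [0, 0, 0], "hand": -1},
    {"linear": [0, 0, -0.003], "angular": [0, 0, 0], "hand": -1},
    {"linear": [0, 0, 0], "angular": [0, 0, 0], "hand": -1}
  ]
}}

```text
t: 28.9
ee_pos: [497.6, 13.2, 184.0]
eef_rot: [2.213, 2.223, 0.005]
contact_force: [-3.2, 1.5, 19.8]
width: 0.1
gripper_force: 9.8
```

Emit:
{"api": "drive_tool", "payload": {
  "plan": [
    {"linear": [0, 0, 0.06], "angular": [0, 0, 0], "hand": -1},
    {"linear": [0, 0, 0.1], "angular": [0, 0, 0], "hand": -1},
    {"linear": [-0.009, -0.097, 0], "angular": [0, 0, 0], "hand": -1},
    {"linear": [-0.009, -0.097, 0], "angular": [0, 0, 0], "hand": 1},
    {"linear": [-0.009, -0.097, 0], "angular": [0, 0, 0], "hand": 1},
    {"linear": [-0.009, -0.097, 0], "angular": [0, 0, 0], "hand": 1},
    {"linear": [-0.009, -0.097, 0], "angular": [0, 0, 0], "hand": 1},
    {"linear": [-0.009, -0.097, 0], "angular": [0, 0, 0], "hand": 1},
    {"linear": [-0.009, -0.097, 0], "angular": [0, 0, 0], "hand": 1},
    {"linear": [-0.009, -0.097, 0], "angular": [0, 0, 0], "hand": 1},
    {"linear": [-0.009, -0.097, 0], "angular": [0, 0, 0], "hand": 1},
    {"linear": [-0.009, -0.097, 0], "angular": [0, 0, 0], "hand": 1},
    {"linear": [0, 0, 0], "angular": [0, 0, 0], "hand": 1},
    {"linear": [0, 0, 0], "angular": [0, 0, 0], "hand": 1}
  ]
}}

```text
t: 30.3
ee_pos: [459.5, -375.1, 244.2]
eef_rot: [-2.218, -2.224, -0.0]
contact_force: [0.4, 0.9, -0.4]
width: 85.2
gripper_force: 0.0
```

```bash
python3 - <<'E'
from plant import r
from h import *
im=grab(r,'wrist','w7');print(r.get_state()['ee_pos'])
print(proj(im,(461,-318.5,48)))
E
```

```text
[ 459.82344475 -374.31279018  244.44228958]
[319.51684323 131.69147662]
```

View pics/w7.png

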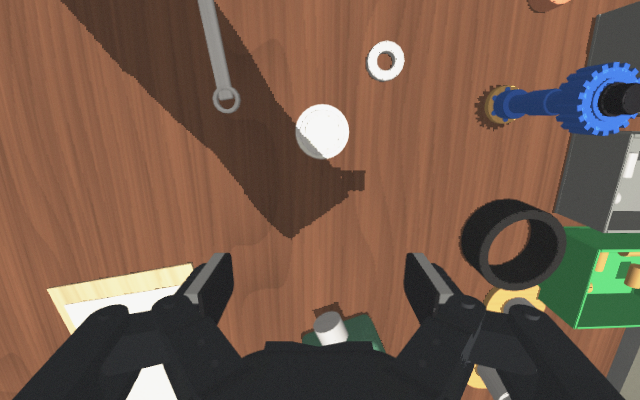

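The tin is at (322,131), about 2 mm from the estimate, and has not been knocked. Grasping it.

Emit:
{"api": "drive_tool", "payload": {
  "plan": [
    {"linear": [0.009, 0.07, 0], "angular": [0, 0, 0], "hand": 1},
    {"linear": [0, 0.07, 0], "angular": [0, 0, 0], "hand": 1},
    {"linear": [0, 0, -0.1], "angular": [0, 0, 0], "hand": 1},
    {"linear": [0, 0, -0.12], "angular": [0, 0, 0], "hand": 1},
    {"linear": [0, 0, -0.12], "angular": [0, 0, 0], "hand": 1},
    {"linear": [0, 0, -0.1], "angular": [0, 0, 0], "hand": 1},
    {"linear": [0, 0, -0.06], "angular": [0, 0, 0], "hand": 1},
    {"linear": [0, 0, -0.03], "angular": [0, 0, 0], "hand": 1},
    {"linear": [0, 0, 0], "angular": [0, 0, 0], "hand": 1},
    {"linear": [0, 0, 0], "angular": [0, 0, 0], "hand": 0.5},
    {"linear": [0, 0, 0], "angular": [0, 0, 0], "hand": 0.4},
    {"linear": [0, 0, 0], "angular": [0, 0, 0], "hand": 0.3},
    {"linear": [0, 0, 0], "angular": [0, 0, 0], "hand": -1},
    {"linear": [0, 0, 0], "angular": [0, 0, 0], "hand": -1},
    {"linear": [0, 0, 0], "angular": [0, 0, 0], "hand": -1},
    {"linear": [0, 0, 0], "angular": [0, 0, 0], "hand": -1}
  ]
}}

```text
t: 31.95
ee_pos: [464.2, -319.5, 34.7]
eef_rot: [2.215, 2.224, -0.0]
contact_force: [-3.3, 2.8, 10.3]
width: 54.6
gripper_force: 62.1
```

Emit:
{"api": "drive_tool", "payload": {
  "plan": [
    {"linear": [0, 0, 0.03], "angular": [0, 0, 0], "hand": -1},
    {"linear": [0, 0, 0.1], "angular": [0, 0, 0], "hand": -1},
    {"linear": [0, 0, 0.12], "angular": [0, 0, 0], "hand": -1},
    {"linear": [0, 0, 0.12], "angular": [0, 0, 0], "hand": -1},
    {"linear": [0, 0, 0.12], "angular": [0, 0, 0], "hand": -1},
    {"linear": [0, 0, 0.1], "angular": [0, 0, 0], "hand": -1},
    {"linear": [0, 0, 0], "angular": [0, 0, 0], "hand": -1}
  ]
}}

```text
t: 32.65
ee_pos: [464.9, -320.1, 275.9]
eef_rot: [2.209, 2.219, -0.001]
contact_force: [1.3, -0.4, -1.8]
width: 54.3
gripper_force: 64.8
```

Emit:
{"api": "drive_tool", "payload": {
  "plan": [
    {"linear": [0.002, 0.05, 0], "angular": [0, 0, 0], "hand": -1},
    {"linear": [0.002, 0.09, 0], "angular": [0, 0, 0], "hand": -1},
    {"linear": [0.002, 0.09, 0], "angular": [0, 0, 0], "hand": -1},
    {"linear": [0.002, 0.09, 0], "angular": [0, 0, 0], "hand": -1},
    {"linear": [0.002, 0.09, 0], "angular": [0, 0, 0], "hand": -1},
    {"linear": [0.002, 0.09, 0], "angular": [0, 0, 0], "hand": -1},
    {"linear": [0.002, 0.09, 0], "angular": [0, 0, 0], "hand": -1},
    {"linear": [0.002, 0.09, 0], "angular": [0, 0, 0], "hand": -1},
    {"linear": [0.002, 0.09, 0], "angular": [0, 0, 0], "hand": -1},
    {"linear": [0.002, 0.09, 0], "angular": [0, 0, 0], "hand": -1},
    {"linear": [0.002, 0.09, 0], "angular": [0, 0, 0], "hand": -1},
    {"linear": [0.002, 0.09, 0], "angular": [0, 0, 0], "hand": -1},
    {"linear": [0.002, 0.09, 0], "angular": [0, 0, 0], "hand": -1},
    {"linear": [0.002, 0.09, 0], "angular": [0, 0, 0], "hand": -1},
    {"linear": [0.002, 0.09, 0], "angular": [0, 0, 0], "hand": -1},
    {"linear": [0, 0.07, 0], "angular": [0, 0, 0], "hand": -1},
    {"linear": [0, 0, 0], "angular": [0, 0, 0], "hand": -1},
    {"linear": [0, 0, 0], "angular": [0, 0, 0], "hand": -1}
  ]
}}

```text
t: 34.45
ee_pos: [474.9, 233.8, 267.8]
eef_rot: [-2.215, -2.228, 0.002]
contact_force: [-0.0, -0.2, -3.0]
width: 54.0
gripper_force: 64.7
```

```bash
python3 - <<'E'
from plant import r
from h import *
im=grab(r,'wrist','w8');print(r.get_state()['ee_pos'])
top=grab(r,'top','top3')
# project intended tray wall: near-left corner estimate
for p in ((478,232,5),(395,300,20),(450,232,5),(478,265,5)):print(proj(im,p),proj(top,p))
E
```

```text
[475.14269012 233.21352372 267.99946733]
[320.49242441 173.23439647] [247.174093   242.68208794]
[253.86467682 120.95957894] [221.05328155 274.40585637]
[299.69917813 173.09895975] [247.24928827 253.07475106]
[320.70852283 148.5065048 ] [235.09996212 242.8630411 ]
```

View pics/w8.png

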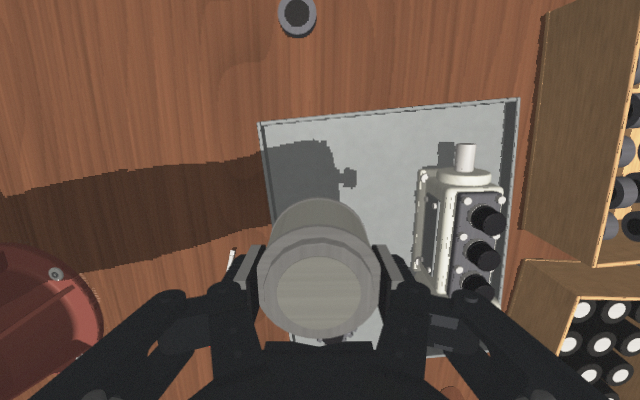

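The wrist view has the tin held, and its landing spot at (320,173) is well inside the tray floor. Lowering.

Emit:
{"api": "drive_tool", "payload": {
  "plan": [
    {"linear": [0.008, 0, -0.06], "angular": [0, 0, 0], "hand": -1},
    {"linear": [0, 0, -0.1], "angular": [0, 0, 0], "hand": -1},
    {"linear": [0, 0, -0.1], "angular": [0, 0, 0], "hand": -1},
    {"linear": [0, 0, -0.1], "angular": [0, 0, 0], "hand": -1},
    {"linear": [0, 0, -0.1], "angular": [0, 0, 0], "hand": -1},
    {"linear": [0, 0, -0.06], "angular": [0, 0, 0], "hand": -1},
    {"linear": [0, 0, -0.02], "angular": [0, 0, 0], "hand": -1},
    {"linear": [0, 0, 0], "angular": [0, 0, 0], "hand": -1},
    {"linear": [0, 0, 0], "angular": [0, 0, 0], "hand": -1}
  ]
}}

```text
t: 35.45
ee_pos: [479.8, 233.3, 54.0]
eef_rot: [2.216, 2.225, 0.003]
contact_force: [-0.2, 0.2, -2.9]
width: 54.3
gripper_force: 64.7
```

Emit:
{"api": "drive_tool", "payload": {
  "plan": [
    {"linear": [0, 0, -0.012], "angular": [0, 0, 0], "hand": -1},
    {"linear": [0, 0, -0.01], "angular": [0, 0, 0], "hand": -1},
    {"linear": [0, 0, -0.006], "angular": [0, 0, 0], "hand": -1},
    {"linear": [0, 0, -0.005], "angular": [0, 0, 0], "hand": -1},
    {"linear": [0, 0, -0.003], "angular": [0, 0, 0], "hand": -1},
    {"linear": [0, 0, 0], "angular": [0, 0, 0], "hand": -1}
  ]
}}

```text
t: 36.05
ee_pos: [478.7, 233.6, 39.7]
eef_rot: [2.216, 2.226, 0.0]
contact_force: [-8.9, -1.9, 15.1]
width: 54.3
gripper_force: 66.7
```

Emit:
{"api": "drive_tool", "payload": {
  "plan": [
    {"linear": [0, 0, 0.003], "angular": [0, 0, 0], "hand": 0.4},
    {"linear": [0, 0, 0], "angular": [0, 0, 0], "hand": 0.65},
    {"linear": [0, 0, 0], "angular": [0, 0, 0], "hand": 0.65},
    {"linear": [0, 0, 0], "angular": [0, 0, 0], "hand": 0.65},
    {"linear": [0, 0, 0.06], "angular": [0, 0, 0], "hand": 0.65},
    {"linear": [0, 0, 0.08], "angular": [0, 0, 0], "hand": 0.65},
    {"linear": [0, 0, 0.05], "angular": [0, 0, 0], "hand": 0.65},
    {"linear": [0, 0, 0], "angular": [0, 0, 0], "hand": -1},
    {"linear": [0, 0, 0], "angular": [0, 0, 0], "hand": -1},
    {"linear": [0, 0, 0], "angular": [0, 0, 0], "hand": -1},
    {"linear": [0, 0, 0], "angular": [0, 0, 0], "hand": -1},
    {"linear": [0, 0, 0], "angular": [0, 0, 0], "hand": -1},
    {"linear": [0, 0, 0], "angular": [0, 0, 0], "hand": -1}
  ]
}}

```text
t: 37.35
ee_pos: [478.4, 233.4, 114.6]
eef_rot: [-2.216, -2.226, 0.001]
contact_force: [0.9, -0.0, 0.3]
width: -0.1
gripper_force: 0.0
```

```bash
python3 - <<'E'
from plant import r
from h import *
im=grab(r,'wrist','w9');print(r.get_state()['ee_pos'])
print(proj(im,(478.7,233.6,55)))
g=cv2.cvtColor(im['frame'],cv2.COLOR_BGR2GRAY)
s=grab(r,'scene','s5')
a=np.zeros((400,800,3),np.uint8);a[:,:400]=im['frame'][:,120:520];a[:,400:]=cv2.resize(s['frame'][120:245,270:395],(400,400),interpolation=2)
cv2.imwrite('pics/m9.png',a)
E
```

```text
[478.44754566 233.45546474 114.76820992]
[318.14008064 227.6762971 ]
```

View pics/m9.png

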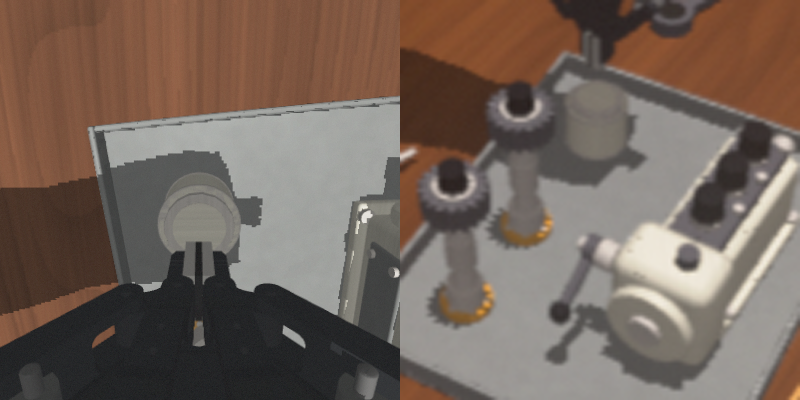

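The tin and both shafts stand upright in the tray. The lid is at full-frame (319,226), as predicted. Pressing it.

Emit:
{"api": "drive_tool", "payload": {
  "plan": [
    {"linear": [0, 0, -0.06], "angular": [0, 0, 0], "hand": -1},
    {"linear": [0, 0, -0.03], "angular": [0, 0, 0], "hand": -1},
    {"linear": [0, 0, 0], "angular": [0, 0, 0], "hand": -1},
    {"linear": [0, 0, -0.006], "angular": [0, 0, 0], "hand": -1},
    {"linear": [0, 0, -0.006], "angular": [0, 0, 0], "hand": -1},
    {"linear": [0, 0, -0.006], "angular": [0, 0, 0], "hand": -1},
    {"linear": [0, 0, -0.006], "angular": [0, 0, 0], "hand": -1},
    {"linear": [0, 0, -0.003], "angular": [0, 0, 0], "hand": -1},
    {"linear": [0, 0, 0], "angular": [0, 0, 0], "hand": -1}
  ]
}}

```text
t: 38.35
ee_pos: [479.2, 233.6, 70.0]
eef_rot: [2.216, 2.226, 0.002]
contact_force: [-3.5, -0.8, 9.8]
width: 0.3
gripper_force: 5.2
```

Emit:
{"api": "drive_tool", "payload": {
  "plan": [
    {"linear": [0, 0, -0.004], "angular": [0, 0, 0], "hand": -1},
    {"linear": [0, 0, 0], "angular": [0, 0, 0], "hand": -1}
  ]
}}

```text
t: 38.55
ee_pos: [479.4, 233.7, 69.9]
eef_rot: [2.215, 2.225, 0.003]
contact_force: [-9.2, -2.2, 22.9]
width: 0.0
gripper_force: 11.7
```

Emit:
{"api": "drive_tool", "payload": {
  "plan": [
    {"linear": [0, 0, 0.06], "angular": [0, 0, 0], "hand": -1},
    {"linear": [0, 0, 0.11], "angular": [0, 0, 0], "hand": -1},
    {"linear": [0, 0, 0.11], "angular": [0, 0, 0], "hand": -1},
    {"linear": [0, 0, 0.11], "angular": [0, 0, 0], "hand": -1},
    {"linear": [0, 0, 0.11], "angular": [0, 0, 0], "hand": -1},
    {"linear": [0, 0.1, 0.05], "angular": [0, 0, 0], "hand": -1},
    {"linear": [0, 0.1, 0], "angular": [0, 0, 0], "hand": -1},
    {"linear": [0, 0.1, 0], "angular": [0, 0, 0], "hand": -1},
    {"linear": [0, 0.1, 0], "angular": [0, 0, 0], "hand": -1},
    {"linear": [0, 0.1, 0], "angular": [0, 0, 0], "hand": -1},
    {"linear": [0, 0, 0], "angular": [0, 0, 0], "hand": -1},
    {"linear": [0, 0, 0], "angular": [0, 0, 0], "hand": -1},
    {"linear": [0, 0, 0], "angular": [0, 0, 0], "hand": -1},
    {"linear": [0, 0, 0], "angular": [0, 0, 0], "hand": -1},
    {"linear": [0, 0, 0], "angular": [0, 0, 0], "hand": -1},
    {"linear": [0, 0, 0], "angular": [0, 0, 0], "hand": -1},
    {"linear": [0, 0, 0], "angular": [0, 0, 0], "hand": -1},
    {"linear": [0, 0, 0], "angular": [0, 0, 0], "hand": -1}
  ]
}}

```text
t: 40.35
ee_pos: [478.7, 433.3, 286.8]
eef_rot: [2.217, 2.226, 0.0]
contact_force: [0.6, -0.2, -0.4]
width: 0.3
gripper_force: 0.0
```

```bash
python3 - <<'E'
from plant import r
from h import *
t=grab(r,'top','top9');s=grab(r,'scene','s9')
a=np.zeros((400,800,3),np.uint8);a[:,:400]=cv2.resize(t['frame'][130:290,200:360],(400,400),interpolation=2);a[:,400:]=cv2.resize(s['frame'][120:280,250:410],(400,400),interpolation=2)
cv2.imwrite('pics/m10.png',a)
E
```

```text
(no output)
```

View pics/m10.png

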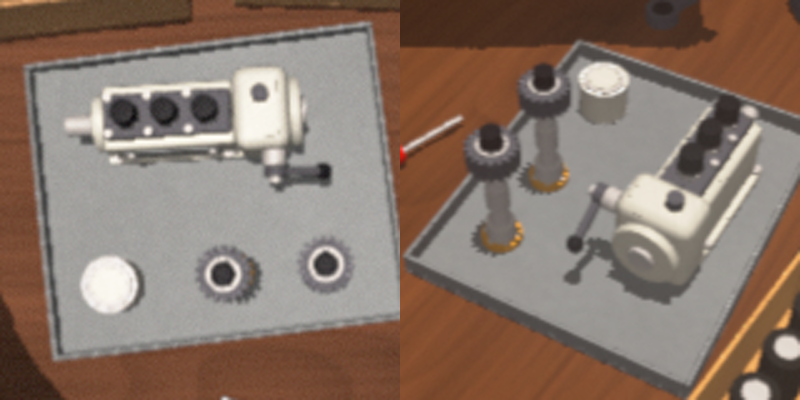

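The top and scene views show everything in place. The tin is at crop (109,284), the shafts at (223,273) and (325,264), and the lever is down with the caps pressed. Handing in.

```bash
python3 -c "
from plant import r
print(r.sign_off())"
```

```text
the job is handed in; nothing more can be done
None
```

I handed the job in at about 40 s of the 200 s; the sign-off returned no verdict. The stop lever is down, and the three outlet caps were pressed home after it. Both shafts and the tin stand upright in the tray with caps and lid home. The other loose parts and the blue look-alike were not touched.

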